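# Set up the glaze-trailing station

## Robot

A 7-joint arm with a two-finger parallel gripper is mounted at the origin on the work surface. World frame = base frame: x ahead of the robot, y to its left, z up, the work surface at z = 0. Lengths are in m, angles in degrees, forces in N, time in s.
With the tool pointing down it reaches from about 0.35 to 0.775 m from the base axis. Payload 3.1 kg.
Tool frame: the origin (TCP) lies midway between the tips of the shut fingers; the grasp point (between the pads) lies 19 mm behind it; z points along the fingers, y is the line along which they close (so a half turn about z gives the same grasp; the last joint's range is limited). The gripper opens to 85 mm and grips with 20 to 120 N. Pads are 22 mm wide; open, the fingers measure 114 mm over their backs; the gripper's body (76 mm by 85 mm) begins 54 mm behind the grasp point. The pads swing forward as they close: fully open they stand 13 mm farther back than shut.
Start: joints at [64.36, 17.813, 0.802, 86.603, -0.252, 75.585, -1.558], TCP at [0.217, -0.505, 0.231] pointing down, gripper open.
Joint ranges: [-154.91, 154.91], [-16.99, 109.72], [-72.82, 74.43], [7.12, 147.25], [-82.49, 262.49], [11.32, 116.49], [-174.64, 174.64]. Speed limits (degrees/s): [159.86, 159.86, 180, 180, 180, 180, 180].

## Interface

Orientations are given as [roll, pitch, yaw] about the fixed x, y, z axes, in that order (R = Rz(yaw) Ry(pitch) Rx(roll)).
In Python, from station import robot gives the robot as it stands. Calls block until the motion is done:
- robot.move_to(position, orientation): joint-space move of the TCP to a pose.
- robot.line_to(position, orientation=None, velocity=0.15, f_stop=None): straight line of the TCP; orientation=None keeps the orientation; velocity is the mean speed in m/s. With f_stop (N) it stops when the force on the tool has changed by that much, and returns True; else False.
- robot.move_j(angles): joint-space move.
- robot.gripper_to(opening, force=None): opening from 0.0 (shut) to 1.0 (fully open); force is the grip in N (None keeps the last); returns when the fingers have stopped.
- robot.pause(seconds).
- robot.inverse_kinematics(position, orientation): joint angles nearest the present ones, or None.
- robot.sense(): the state.
- robot.grab_frame(name): name is "scene" or "side" or "wrist"; returns (picture, depth): 480x640x3 uint8, red, green, blue; 480x640 float32, m along the optical axis (not along the pixel's ray), 0 where there is no reading.
- robot.calibration(name): a dict with "mtx" (3x3 intrinsics, pixels), "extrinsics" (4x4, takes a point from world to camera coordinates); the wrist camera has in their place "T_tool_cam" (4x4, takes a point from camera to tool coordinates, whose origin is the TCP and whose axes are the flange's). Camera axes: x right, y up, looking along -z (the intrinsics and any distortion apply to the point x, -y, -z); pixel columns grow to the right and rows downward; lengths in m; the calibration is good to about 2 mm. A picture is of the moment at which its call begins: read the wrist's pose just before it. calibration takes no time and is no camera call.
A pose or a line that the arm cannot do raises robot.PlanningError and nothing moves.
- robot.close_job(): hands the job in; it is judged then, once.
Trained networks look in the newest picture that a camera, given by its name, has taken for a name from the list of things; names that differ only in an ending like _2 or _b are one class to them, and where a whole thing is asked for, a point or a joint stands for the part that bears it (a point fixed in the world has none). Each returns a list of dicts, best first, with "p" (0 to 1); they miss things now and then, are a little off and sometimes report something else, mostly with a low value. They report only what shows in the picture. A call takes as long as a camera call.
- robot.look_for(query, camera): "point" ([column, row] in pixels, amid what is visible of it).
- robot.tip_of(query, camera): "point" ([column, row] in pixels: a listed point, or the origin of a listed thing).
The state is a dict: "time_s": time; "joint_positions": joint angles; "dq": joint speeds; "joint_torque": joint torques, N m; "tool_pos": TCP position; "eef_rot": TCP orientation; "contact_force": force on the tool from outside, world axes, zero at the start; "torque": the same for the moment, N m; "finger_gap": opening from 0.0 (shut) to 1.0 (fully open); "gripper_force": force on a finger pad.
Only numpy, scipy, OpenCV 4.12 (cv2) and the standard library are available. Lean on these libraries where they do the work, as an engineer would, in place of code of your own. Each camera call takes 0.05 s, during which the arm holds its last target. There are 200 camera calls.

## Task

Get the glaze-trailing station ready for the next vase: turn the wheel chuck's ring by its post to open the jaws fully, stand the vase upright on the middle of the platter and turn the ring back until all three pads hold it firmly. Take every used syringe barrel (thin bare nozzle) out of the slotted holder and stand it in the wash tray, and slide every fresh capped barrel from the bench sideways into a slot of its own, flange under the plate, fully home and upright. Leave the glaze jars and the bottle alone.

Things in the scene. Friction and masses are not known exactly. Their poses are not given: they have to be found in the camera images.
- vase: solid bisque (terracotta) bud vase, 0.3 kg, 105 mm tall, origin at the centre of its underside, z up; foot 62 mm across, belly 80 mm across from z = 9 to 36 mm, tapering to a straight neck 36 mm across from z = 58 to 96 mm (grip it there), lip 44 mm across at the top. Starts on the bench between chuck and barrels.
- chuck: fixed round three-jaw wheel chuck on the bench at the robot's left, 236 mm across; origin on the bench under its centre; a steel platter 96 mm across (top 16 mm above the bench) in its middle carries the vase, around it a grey turning ring (top at 14 mm)
- chuck_center (a point): centre of the platter's top face, 16 mm above the bench
- ring (a joint): turning ring's angle: 0 = jaws fully open; grows counter-clockwise from above = closing; stop at 1.2 rad. The three jaws move inward together 20 mm per rad: pads' inner faces 54 mm from the centre at 0, meeting the 80 mm belly at about 0.7. Stiff by friction (0.5 N m, about 5 N at the post), stays where left and keeps its squeeze; 13 N at the post holds firmly.
- post (a point): top centre of the ring's handle: an upright round steel post 16 mm across, 100 mm from the ring's axis, standing from 14 to 70 mm above the bench; push it or pinch it from above and lead it along the arc
- jaw1: jaw 1 of the chuck: a steel slide carrying an upright smooth nylon pad 20 mm across whose top is 44 mm above the bench; origin on the pad's axis at bench height, moves along its own -x towards the chuck's centre; the jaws stand at 0, 120 and 240 deg about the chuck
- jaw2: jaw 2 of the chuck: a steel slide carrying an upright smooth nylon pad 20 mm across whose top is 44 mm above the bench; origin on the pad's axis at bench height, moves along its own -x towards the chuck's centre; the jaws stand at 0, 120 and 240 deg about the chuck
- jaw3: jaw 3 of the chuck: a steel slide carrying an upright smooth nylon pad 20 mm across whose top is 44 mm above the bench; origin on the pad's axis at bench height, moves along its own -x towards the chuck's centre; the jaws stand at 0, 120 and 240 deg about the chuck
- holder: fixed grey metal holder, origin on the bench under the middle slot's home point; x points into the slots (away from robot), y along the row. Plate 250 mm wide, underside 13 mm, top 20 mm above the bench, open below for flanges. Three slots 46 mm wide, 72 mm apart, open at -x: tongues reach x = -58 mm, slot bottoms x = 20 mm, back edge x = 60 mm with a lip 34 mm high.
- slot1 (a point): slot 1 at y = -72 mm in the holder's frame: point on the bench where the underside centre of a barrel lies when it is fully home
- slot2 (a point): slot 2 at y = 0 mm in the holder's frame: point on the bench where the underside centre of a barrel lies when it is fully home
- slot3 (a point): slot 3 at y = 72 mm in the holder's frame: point on the bench where the underside centre of a barrel lies when it is fully home
- fresh1: fresh glaze syringe barrel (2 or 3 of fresh1 to fresh3 are present) on the bench at the right; stands on its flange, origin at the centre of its underside, z up along the barrel: round flange 60 mm across and 8 mm thick at the bottom, then a straight barrel 40 mm across up to z = 90 mm, then a thick round cap 22 mm across up to 112 mm; about 0.12 kg
- fresh2: fresh glaze syringe barrel (2 or 3 of fresh1 to fresh3 are present) on the bench at the right; stands on its flange, origin at the centre of its underside, z up along the barrel: round flange 60 mm across and 8 mm thick at the bottom, then a straight barrel 40 mm across up to z = 90 mm, then a thick round cap 22 mm across up to 112 mm; about 0.12 kg
- fresh3: fresh glaze syringe barrel (2 or 3 of fresh1 to fresh3 are present) on the bench at the right; stands on its flange, origin at the centre of its underside, z up along the barrel: round flange 60 mm across and 8 mm thick at the bottom, then a straight barrel 40 mm across up to z = 90 mm, then a thick round cap 22 mm across up to 112 mm; about 0.12 kg
- used1: used, empty syringe barrel (used1 in slot 1, used2 in slot 3; one or both are present), in the holder at the start; stands on its flange, origin at the centre of its underside, z up along the barrel: round flange 60 mm across and 8 mm thick at the bottom, then a straight barrel 40 mm across up to z = 90 mm, then a bare thin nozzle 10 mm across up to 110 mm; 0.08 kg
- used2: used, empty syringe barrel (used1 in slot 1, used2 in slot 3; one or both are present), in the holder at the start; stands on its flange, origin at the centre of its underside, z up along the barrel: round flange 60 mm across and 8 mm thick at the bottom, then a straight barrel 40 mm across up to z = 90 mm, then a bare thin nozzle 10 mm across up to 110 mm; 0.08 kg
- tray: fixed shallow grey wash tray at the far right, 140 mm in x by 210 mm in y, walls 5 mm thick and 18 mm high, floor 5 mm thick; origin on the bench under its centre
- jar_a: bystander, leave alone: screw-lid glaze jar, grey, 72 mm across, 85 mm tall
- jar_b: bystander, leave alone: glass glaze jar with black lid, 72 mm across, 85 mm tall
- glaze_bottle: bystander, leave alone: bottle with white cap, 56 mm across, 120 mm tall

How it is judged (in metres and radians):
On the way, in this order (a step that is already met when the one before it is completed fails the run):
1. the chuck is opened fully (ring below 0.15 rad) (value of joint ring below 0.15 rad), for 0.2 s.
2. the vase stands centred on the platter with all three pads gripping it (contact force between vase and jaw1 above 0.5 N and contact force between vase and jaw2 above 0.5 N and contact force between vase and jaw3 above 0.5 N and horizontal distance between vase and chuck_center below 0.006 m and angle between vase's own z axis and vertical below 0.08 rad and height (world z) of vase below 0.022 m), for 0.3 s.
At the end, for the whole second after the job is handed in: vase upright on the platter, within 6 mm of its centre, each pad pressing on it (over 0.5 N); each fresh barrel upright on the bench, flange under the plate, within 7 mm of a slot's home point; each used barrel upright on the wash tray's floor; all at rest (all of step 2 and (horizontal distance between fresh1 and slot1 below 0.007 m or horizontal distance between fresh1 and slot2 below 0.007 m or horizontal distance between fresh1 and slot3 below 0.007 m) and height (world z) of each of fresh1, fresh2, fresh3 below 0.005 m and angle between each of fresh1, fresh2, fresh3's own z axis and vertical below 0.1 rad and linear speed of each of fresh1, fresh2, fresh3, used1, used2 below 0.02 m/s and (horizontal distance between fresh2 and slot1 below 0.007 m or horizontal distance between fresh2 and slot2 below 0.007 m or horizontal distance between fresh2 and slot3 below 0.007 m) and (horizontal distance between fresh3 and slot1 below 0.007 m or horizontal distance between fresh3 and slot2 below 0.007 m or horizontal distance between fresh3 and slot3 below 0.007 m) and x of used1 in the frame of tray between -0.05 and 0.05 m and y of used1 in the frame of tray between -0.085 and 0.085 m and height (world z) of each of used1, used2 below 0.012 m and angle between each of used1, used2's own z axis and vertical below 0.15 rad and x of used2 in the frame of tray between -0.05 and 0.05 m and y of used2 in the frame of tray between -0.085 and 0.085 m); the robot touches nothing.
It fails at once if the jar_a is moved by more than 40 mm (distance of jar_a from where it was at the start of the episode above 0.04 m).
It fails at once if the jar_b is moved by more than 40 mm (distance of jar_b from where it was at the start of the episode above 0.04 m).
It fails at once if the glaze_bottle is moved by more than 40 mm (distance of glaze_bottle from where it was at the start of the episode above 0.04 m).
Of fresh1, fresh2, fresh3 only 2 to 3 are there at a start; the rules pass over those that are not, and their reading is None.
Of used1, used2 only 1 to 2 are there at a start; the rules pass over those that are not, and their reading is None.
At some moment in a run one of vase, fresh1, fresh2, fresh3 may be knocked a few centimetres aside while the robot is not near it.
Once in a run the grip may slacken for a moment while it holds something.
It also fails if it takes over 210 s, if anything falls off the work surface, if the arm or the gripper's body presses on something with over 40 N, if the wrist force passes 120 N, or if a joint passes its speed limit or range.

## Working session

There is one attempt and no reset: what is moved stays moved. The work goes in short steps, each a Python script; the robot and the scene stay as the last script left them, time stands still between calls to the robot, and variables do not carry over. Pictures are saved under pics/ and viewed, at most 14 in all, crops included, and the job is handed in when it is done.

```bash
mkdir -p pics; ls
python3 - <<'E'
from station import robot
import cv2
s=robot.sense(); print(s)
for c in ("scene","side","wrist"):
    im,d=robot.grab_frame(c); cv2.imwrite(f"pics/{c}0.png",im[:,:,::-1]); print(c,robot.calibration(c))
    for q in ["vase","chuck","post","jaw1","holder","slot1","slot2","slot3","fresh1","used1","tray","jar_a","jar_b","glaze_bottle"]:
        r=robot.tip_of(q,c); print(q,[(round(float(x["p"]),2),[round(float(v)) for v in x["point"]]) for x in r])
print(robot.sense()["time_s"])
E
```

```text
pics
station.py
{'time_s': 0.0, 'joint_positions': array([64.36074121, 17.86105587,  0.79939202, 86.69288199, -0.2522998 ,
       75.58572585, -1.55764874]), 'dq': array([-0.03278232, -0.01325565, -0.0448177 , -0.07896716,  0.00389134,
       -0.04498632, -0.02221612]), 'joint_torque': array([-1.47964711e-04, -3.79917383e+01,  1.45810833e-01, -2.30588007e+01,
        1.22338784e-02,  1.38294217e-02, -1.98028448e-05]), 'tool_pos': array([ 0.21684528, -0.50463537,  0.23020856]), 'eef_rot': array([-1.79862178e+02,  4.71646848e-03,  2.32573525e+01]), 'contact_force': array([-0.13910498,  0.33755179, -0.88476992]), 'torque': array([-0.00497276, -0.033534  ,  0.04895513]), 'gripper_force': 0.0, 'finger_gap': 1.0013077209524623}
scene {'mtx': array([[492.14371816,   0.        , 326.42301335],
       [  0.        , 492.14371816, 237.60560001],
       [  0.        ,   0.        ,   1.        ]]), 'extrinsics': array([[-0.81218817,  0.58339105, -0.00229368,  0.51615263],
       [-0.41443409, -0.57419281,  0.70607861,  0.18290412],
       [ 0.41060293,  0.57441927,  0.70812975, -1.58750014],
  
[... 2013 characters left out ...]
(0.98, [381, 239]), (0.54, [349, 286])]
wrist {'mtx': array([[431.21772614,   0.        , 328.63790257],
       [  0.        , 431.21772614, 237.43846409],
       [  0.        ,   0.        ,   1.        ]]), 'T_tool_cam': array([[-3.72864591e-05,  9.46073082e-01,  3.23953273e-01,
         8.31416891e-02],
       [ 9.99999843e-01, -1.45974543e-04,  5.41402276e-04,
        -1.95660775e-04],
       [ 5.59495051e-04,  3.23953242e-01, -9.46072927e-01,
        -1.43603601e-01],
       [ 0.00000000e+00,  0.00000000e+00,  0.00000000e+00,
         1.00000000e+00]])}
vase []
chuck []
post []
jaw1 []
holder []
slot1 []
slot2 []
slot3 []
fresh1 []
used1 []
tray []
jar_a []
jar_b []
glaze_bottle []
2.25
```

View pics/scene0.png

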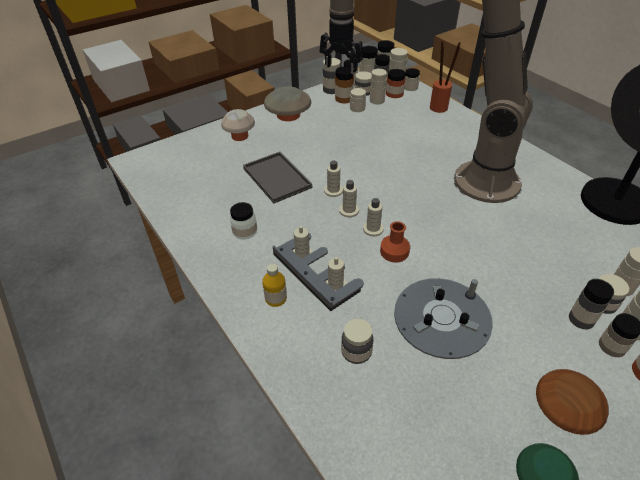

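View pics/side0.png

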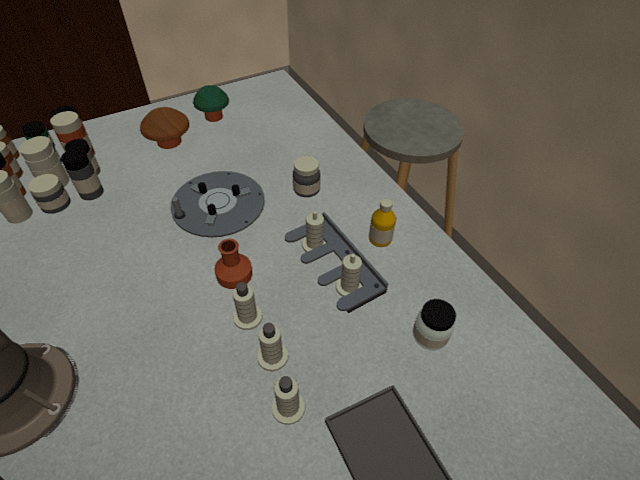

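```bash
cat > h.py <<'E'
import numpy as np, cv2
from station import robot
def cam(c):
    K=robot.calibration(c)
    if c=="wrist":
        from scipy.spatial.transform import Rotation as R
        s=robot.sense(); T=np.eye(4); T[:3,:3]=R.from_euler("xyz",s["eef_rot"],degrees=True).as_matrix(); T[:3,3]=s["tool_pos"]
        return K["mtx"],T@K["T_tool_cam"]
    return K["mtx"],np.linalg.inv(K["extrinsics"])
def ray(c,uv,C=None):
    M,T=C or cam(c)
    d=np.array([(uv[0]-M[0,2])/M[0,0],-(uv[1]-M[1,2])/M[1,1],-1.0])
    return T[:3,3],T[:3,:3]@d
def at_z(c,uv,z,C=None):
    o,d=ray(c,uv,C); return o+d*(z-o[2])/d[2]
def tri(o1,d1,o2,d2):
    A=np.stack([d1,-d2],1); t=np.linalg.lstsq(A,o2-o1,rcond=None)[0]
    p,q=o1+t[0]*d1,o2+t[1]*d2
    return (p+q)/2,np.linalg.norm(p-q)
def cloud(c,depth,C=None):
    M,T=C or cam(c)
    v,u=np.mgrid[:480,:640]; P=np.stack([(u-M[0,2])/M[0,0]*depth,-(v-M[1,2])/M[1,1]*depth,-depth],-1)
    P=P@T[:3,:3].T+T[:3,3]; P[depth==0]=np.nan
    return P
E
python3 - <<'E'
from h import *
np.set_printoptions(precision=3,suppress=True)
sc={"vase":[(395,256)],"chuck":[(442,322)],"slots":[(332,289),(320,273),(301,254)],"fresh":[(334,192),(348,210),(375,227)],"used":[(302,256),(335,287)],"tray":[],"bottle":[(278,295)],"jars":[(355,352),(244,231)]}
sd={"vase":[(236,276)],"chuck":[(218,207)],"slots":[(346,286),(332,266),(316,244)],"fresh":[(287,404),(249,318)],"used":[(348,290),(314,248)],"tray":[(390,460)],"bottle":[(381,239)],"jars":[(310,189),(430,335)]}
for k in sc:
    print(k,"scene",*[at_z("scene",p,0)[:2] for p in sc[k]],"side",*[at_z("side",p,0)[:2] for p in sd[k]])
print("post",tri(*ray("scene",(472,280)),*ray("side",(174,198))))
E
```

```text
3 station.py
vase scene [0.458 0.076] side [0.457 0.066]
chuck scene [0.51  0.309] side [0.499 0.292]
slots scene [0.667 0.069] [0.661 0.006] [ 0.664 -0.081] side [ 0.659 -0.074] [ 0.66  -0.011] [0.659 0.064]
fresh scene [ 0.432 -0.243] [ 0.447 -0.15 ] [ 0.429 -0.045] side [ 0.43  -0.247] [ 0.44  -0.048]
used scene [ 0.666 -0.074] [0.657 0.068] side [ 0.657 -0.085] [0.649 0.056]
tray scene side [ 0.539 -0.413]
bottle scene [0.791 0.004] side [0.804 0.005]
jars scene [0.734 0.251] [ 0.747 -0.254] side [0.738 0.241] [ 0.745 -0.257]
post (array([0.405, 0.293, 0.071]), np.float64(0.004983885395975136))
```

```bash
cat >> h.py <<'E'
def view(tag,p,yaw):
    robot.move_to(p,[180,0,yaw]); robot.pause(0.3)
    C=cam("wrist"); im,d=robot.grab_frame("wrist"); cv2.imwrite(f"pics/{tag}.png",im[:,:,::-1])
    P=cloud("wrist",d,C); np.savez(f"{tag}.npz",P=P,im=im,M=C[0],T=C[1]); return im,P,C
def blobs(P,z0,z1,roi,minn=15):
    # connected blobs of points in a height band, on a 2 mm grid
    x0,x1,y0,y1=roi; m=(P[...,2]>z0)&(P[...,2]<z1)&(P[...,0]>x0)&(P[...,0]<x1)&(P[...,1]>y0)&(P[...,1]<y1)
    n,L=cv2.connectedComponents(m.astype(np.uint8)); out=[]
    for i in range(1,n):
        q=P[L==i]
        if len(q)>=minn: out.append(((q[:,:2].max(0)+q[:,:2].min(0))/2,q.mean(0),np.ptp(q[:,:2],axis=0),len(q)))
    return out
E
python3 - <<'E'
from h import *
np.set_printoptions(precision=4,suppress=True)
for tag,p,yaw in [("w_fr",(0.50,-0.22,0.30),0),("w_ho",(0.62,0.02,0.28),0),("w_ch",(0.53,0.25,0.28),0)]:
    try: im,P,C=view(tag,p,yaw)
    except robot.PlanningError as e: print(tag,e); continue
    s=robot.sense(); print(tag,s["time_s"],s["joint_positions"])
    z=P[...,2]; b=z[(z<0.004)&(z>-0.01)]; print("bench",np.median(b),b.std(),len(b), "top", np.nanmax(z))
    for n,z0,z1 in [("tall",0.094,0.125),("post",.064,.075),("pad",.040,.047)]:
        for o in blobs(P,z0,z1,(0.3,0.85,-0.6,0.5)): print(n,*o)
E
```

```text
w_fr 4.1083 [ 30.5521  16.4412 -11.4069  79.1826   3.2293  84.701  -70.756 ]
bench 0.0011551712639294442 0.0008354366618348542 208127 top 0.385289217425672
tall [0.4519 0.0521] [0.4535 0.0505 0.1036] [0.037  0.0159] 617
tall [ 0.4464 -0.15  ] [ 0.4486 -0.151   0.1098] [0.0213 0.0213] 670
tall [ 0.4381 -0.0453] [ 0.4405 -0.0478  0.109 ] [0.0219 0.0218] 755
tall [ 0.4289 -0.2531] [ 0.4314 -0.2525  0.1098] [0.0209 0.0213] 645
post [ 0.646  -0.0829] [ 0.6451 -0.0859  0.0692] [0.0063 0.0197] 92
post [0.4548 0.0595] [0.4595 0.0528 0.0697] [0.0344 0.0255] 343
post [ 0.4533 -0.1529] [ 0.4603 -0.1573  0.0692] [0.0251 0.0333] 147
post [ 0.4426 -0.05  ] [ 0.4486 -0.0568  0.0693] [0.0312 0.03  ] 252
post [ 0.4404 -0.2516] [ 0.4443 -0.2497  0.0693] [0.016  0.0357] 149
pad [0.6449 0.0494] [0.6448 0.0474 0.0432] [0.0175 0.0133] 136
pad [ 0.648  -0.0887] [ 0.6475 -0.0902  0.0435] [0.0105 0.0143] 60
pad [0.4541 0.0631] [0.461  0.0508 0.0434] [0.0753 0.0699] 1288
pad [ 0.4576 -0.1547] [ 0.4618 -0.1561  0.0434] [0.0172 0.0285] 67
pad [ 0.442 -0.052] [ 0.4484 -0.0573  0.0436] [0.0315 0.0259] 121
pad [ 0
[... 2097 characters left out ...]
0.6532 0.0751] [0.6508 0.0798 0.0694] [0.0385 0.0192] 353
post [0.4574 0.0696] [0.4631 0.0767 0.0695] [0.0296 0.0298] 283
post [ 0.4379 -0.0279] [ 0.44   -0.0268  0.069 ] [0.0317 0.0093] 260
post [0.4032 0.2952] [0.4045 0.2949 0.0702] [0.0158 0.0154] 238
pad [0.6525 0.0767] [0.6517 0.0805 0.0435] [0.0356 0.0154] 169
pad [0.5522 0.2952] [0.5525 0.295  0.0449] [0.0194 0.0194] 403
pad [0.4541 0.0662] [0.4646 0.0768 0.0434] [0.0748 0.074 ] 1259
pad [0.481  0.3429] [0.4817 0.3428 0.0448] [0.0197 0.0194] 357
pad [0.4749 0.2575] [0.4758 0.2576 0.0449] [0.0195 0.0197] 350
pad [ 0.4402 -0.0359] [ 0.446  -0.0306  0.0433] [0.0361 0.0238] 199
pad [0.4069 0.2949] [0.4086 0.294  0.0434] [0.0087 0.0147] 53
```

```bash
cat > fit.py <<'E'
from h import *
from scipy.optimize import minimize
np.set_printoptions(precision=4,suppress=True)
def loc(p,q):
    c,s=np.cos(p[2]),np.sin(p[2]); d=q-p[:2]; return np.stack([c*d[:,0]+s*d[:,1],-s*d[:,0]+c*d[:,1]],1)
sg=lambda d:1/(1+np.exp(-d/0.0007))
def plate(l):
    x,y=l.T; o=np.minimum(np.minimum(x+.050,.060-x),.125-abs(y)) # tongue tips left out
    yy=np.min([abs(y-k) for k in (-.072,0,.072)],0)
    return sg(np.minimum(o,np.maximum(yy-.023,x-.020)))
def holder(tag):
    P=np.load(tag+".npz")["P"].reshape(-1,3); P=P[np.isfinite(P[:,2])]
    roi=(abs(P[:,0]-.66)<.11)&(abs(P[:,1])<.16)
    P=P[roi]; a=P[(P[:,2]>.017)&(P[:,2]<.0235),:2]; b=P[P[:,2]<.010,:2]
    def cost(p):
        la,lb=loc(p,a),loc(p,b); return (plate(lb).sum()-plate(la).sum())/len(a)
    best=min((minimize(cost,x0,method="Nelder-Mead",options=dict(xatol=1e-5,fatol=1e-6,initial_simplex=[x0,x0+[.01,0,0],x0+[0,.01,0],x0+[0,0,.04]])) for x0 in [np.array([.66,-.005,.06]),np.array([.655,-.01,.0]),np.array([.665,-.005,.09])]),key=lambda r:r.fun)
    return best.x,best.fun
def tray(tag):
    P=np.load(tag+".npz")["P"].reshape(-1,3); P=P[np.isfinite(P[:,2])]
    q=P[(P[:,0]>.3)&(P[:,0]<.8)&(P[:,1]<-.28)&(P[:,2]>.0145)&(P[:,2]<.022)]
    return cv2.minAreaRect((q[:,:2]*1000).astype(np.float32)),len(q)
def circ(A):
    A=np.array(A); M=np.c_[2*A,np.ones(3)]; s=np.linalg.solve(M,(A**2).sum(1)); return s[:2],np.sqrt(s[2]+s[:2]@s[:2])
if __name__=="__main__":
    for t in ("w_fr","w_ho","w_ch"):
        print(t,"holder",*holder(t),"tray",*tray(t))
    for t in ("w_ho","w_ch"):
        P=np.load(t+".npz")["P"]; b=[o for o in blobs(P,.040,.047,(.42,.60,.22,.40)) if o[3]>200]
        c,r=circ([o[0] for o in b]); print(t,"chuck",c,r,"ring",(.064-r)/.02)
E
python3 fit.py
```

```text
w_fr holder [ 0.6539 -0.0064  0.0432] -0.7061189267723306 tray ((538.56396484375, -413.3896179199219), (211.43875122070312, 140.49090576171875), 87.18030548095703) 3889
w_ho holder [ 0.6565 -0.0076  0.0568] -0.9362582185105437 tray ((490.4269714355469, -307.0158386230469), (32.04779052734375, 5.299885272979736), 2.426980972290039) 121
w_ch holder [ 0.6584 -0.0088  0.1135] -0.7832441425932994 tray ((0.0, 0.0), (0.0, 0.0), 0.0) 0
w_ho chuck [0.5034 0.2976] 0.049322124690028925 ring 0.7338937654985538
w_ch chuck [0.5028 0.2984] 0.04954973496818032 ring 0.7225132515909841
```

View pics/w_ch.png

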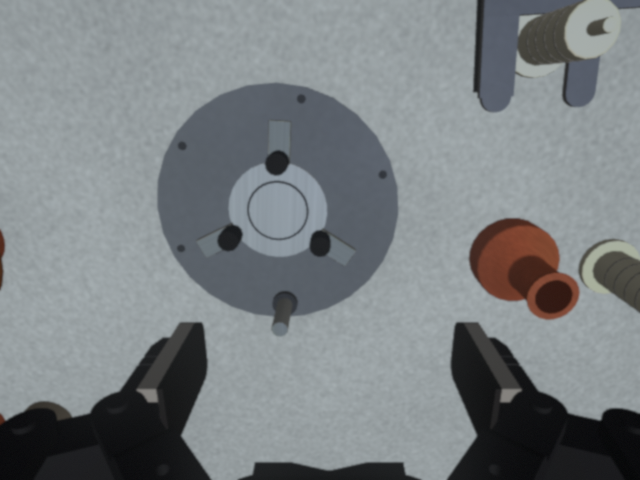

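View pics/w_fr.png

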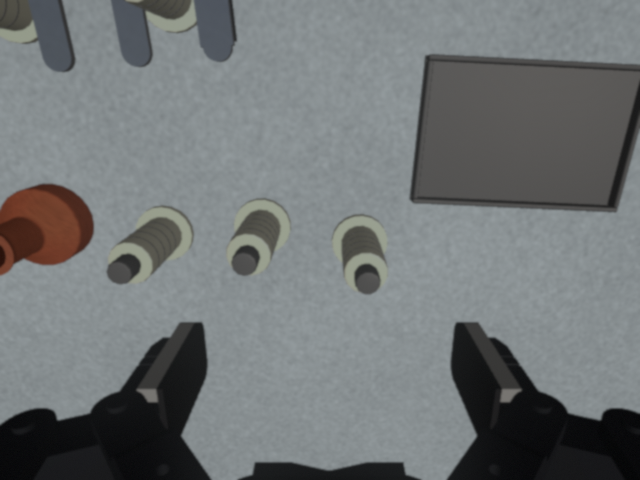

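```bash
cat > arc.py <<'E'
from h import *
C=np.array([.5030,.2980]); RAD=.0996
PHI0=np.arctan2(.2950-.2980,.4035-.5030)%(2*np.pi)   # post angle at ring RING0
RING0=.727; Z=.047
def phi(r): return PHI0+(r-RING0)
def pose(r,yo,z=Z):
    f=phi(r); return [C[0]+RAD*np.cos(f),C[1]+RAD*np.sin(f),z],[180,0,np.degrees(f)-180+yo]
def ftan(f0):
    s=robot.sense(); d=s["tool_pos"][:2]-C; t=np.array([-d[1],d[0]])/np.linalg.norm(d)
    return float((s["contact_force"]-f0)[:2]@t), np.arctan2(d[1],d[0])%(2*np.pi)-PHI0+RING0
E
python3 - <<'E'
from arc import *
q0=robot.sense()["joint_positions"]
for yo in (0,180,-180):
    for r in (-.1,.7,1.0):
        for z in (Z,.16):
            q=robot.inverse_kinematics(*pose(r,yo,z)); print(yo,r,z,None if q is None else np.round(q))
E
```

```text
0 -0.1 0.047 [ -58.   31.   22.   98.  -14.   54. -166.]
0 -0.1 0.16 [ -58.   24.   22.   91.   -9.   68. -170.]
0 0.7 0.047 [ -19.   25.  -25.  107.   14.   51. -140.]
0 0.7 0.16 [ -17.   17.  -27.  100.    9.   65. -136.]
0 1.0 0.047 [ -13.   24.  -28.  109.   14.   50. -121.]
0 1.0 0.16 [ -11.   16.  -29.  101.    9.   65. -116.]
180 -0.1 0.047 [-10.  38. -46.  96.  31.  60. -22.]
180 -0.1 0.16 [ -8.  31. -50.  89.  24.  72. -17.]
180 0.7 0.047 [  6.  38. -62. 106.  39.  60.  18.]
180 0.7 0.16 [  7.  27. -62.  99.  25.  69.  30.]
180 1.0 0.047 [ 10.  36. -62. 108.  38.  59.  39.]
180 1.0 0.16 [ 12.  25. -62. 101.  23.  68.  51.]
-180 -0.1 0.047 [-10.  38. -46.  96.  31.  60. -22.]
-180 -0.1 0.16 [ -8.  31. -50.  89.  24.  72. -17.]
-180 0.7 0.047 [  6.  38. -62. 106.  39.  60.  18.]
-180 0.7 0.16 [  7.  27. -62.  99.  25.  69.  30.]
-180 1.0 0.047 [ 10.  36. -62. 108.  38.  59.  39.]
-180 1.0 0.16 [ 12.  25. -62. 101.  23.  68.  51.]
```

Run:
```python
from arc import *
yo=180
p,o=pose(RING0,yo,.15); robot.move_to(p,o)
robot.gripper_to(0.5,60)
p,o=pose(RING0,yo); print("contact",robot.line_to(p,o,0.08,f_stop=8)); print(robot.sense()["tool_pos"])
f0=robot.sense()["contact_force"]
robot.gripper_to(0.0,60); s=robot.sense(); print("gap",s["finger_gap"]*85,s["gripper_force"],s["contact_force"]-f0)
r=RING0
while r>-.06:
    r-=.08; robot.line_to(*pose(r,yo),velocity=0.05)
    F,a=ftan(f0); print(round(r,3),round(F,1),round(a,3))
    if F>16: break
s=robot.sense(); print(s["time_s"],s["joint_positions"],s["finger_gap"]*85)
```

```text
contact False
[0.40379865 0.29536623 0.04751964]
gap 13.734986034309834 58.5309773683548 [-1.39464341 -0.95462178  5.04267984]
0.647 1.2 0.644
0.567 0.4 0.564
0.487 0.5 0.484
0.407 1.3 0.404
0.327 1.0 0.324
0.247 1.1 0.243
0.167 1.5 0.164
0.087 1.4 0.084
0.007 3.1 0.011
-0.073 18.9 0.013
14.5 [-12.82215533  35.9852432  -42.12791585  96.59626849  27.4857152
  59.34579041 -18.3169276 ] 13.645163458540814
```

```bash
cat >> h.py <<'E'
def find(P,z0,z1,near,rad=.06,minn=15):
    b=blobs(P,z0,z1,(near[0]-rad,near[0]+rad,near[1]-rad,near[1]+rad),minn)
    return max(b,key=lambda o:o[3]) if b else None
E
python3 - <<'E'
from arc import *
from fit import circ
np.set_printoptions(precision=4,suppress=True)
yo=180
robot.line_to(*pose(.01,yo),velocity=.03)
robot.gripper_to(0.5); s=robot.sense()
robot.line_to([*s["tool_pos"][:2],.16],velocity=.15); robot.gripper_to(1.0)
im,P,_=view("w1",(.42,.19,.30),180)
b=[o for o in blobs(P,.040,.048,(.42,.60,.20,.40)) if o[3]>150]
for o in b: print(o[0],o[1][2],o[2],o[3])
c,r=circ([o[0] for o in b[:3]]); print("chuck",c,r,"ring",(.064-r)/.02)
print("vase",find(P,.098,.112,(.454,.066)))
print("post",find(P,.062,.078,(.43,.37),.05))
print(robot.sense()["time_s"],robot.sense()["joint_positions"])
E
```

```text
[0.4666 0.2453] 0.04467323586664395 [0.0197 0.0189] 320
[0.4741 0.3559] 0.04462718943178592 [0.0196 0.0197] 339
[0.5661 0.2939] 0.04451091192449154 [0.0195 0.0192] 277
chuck [0.5022 0.2984] 0.06400972433873463 ring -0.00048621693673131516
vase (array([0.4533, 0.0658]), array([0.453 , 0.0661, 0.1061]), array([0.0417, 0.0427]), 1946)
post (array([0.4247, 0.3608]), array([0.424 , 0.3597, 0.0696]), array([0.0157, 0.0151]), 308)
18.0833 [ 25.9748  12.9099 -62.6115  90.431   11.4791  83.7053  52.7403]
```

Run:
```python
from arc import *
np.set_printoptions(precision=4,suppress=True)
V=np.array([.4536,.0659]); D=np.array([.5026,.2982])
robot.move_to([*V,.17],[180,0,180])
print(robot.line_to([*V,.060],[180,0,180],.12,f_stop=10))
robot.gripper_to(0,50); s=robot.sense(); print("gap",s["finger_gap"]*85,s["gripper_force"])
robot.line_to([*V,.125],velocity=.1); print(robot.sense()["finger_gap"]*85)
robot.line_to([*D,.125],velocity=.15); s=robot.sense(); print(s["finger_gap"]*85,s["gripper_force"],s["tool_pos"])
robot.line_to([*D,.085],velocity=.08); 
print(robot.line_to([*D,.070],velocity=.03,f_stop=5)); s=robot.sense(); print(s["tool_pos"],s["finger_gap"]*85)
robot.gripper_to(1.0); robot.pause(.2)
robot.line_to([*D,.19],velocity=.12)
im,P,_=view("w2",(.43,.27,.30),180)
print("vase top",find(P,.112,.126,D)); 
b=[o for o in blobs(P,.040,.048,(.42,.60,.20,.40)) if o[3]>100]
for o in b: print(o[0],o[1][2],o[2],o[3])
print(robot.sense()["time_s"])
```

```text
False
gap 36.432996609115186 48.11942153930431
36.69370205404333
36.401053174636644 49.411358476791065 [0.5028 0.297  0.1248]
True
[0.5034 0.2987 0.0765] 36.47065606724982
vase top (array([0.5032, 0.2987]), array([0.5023, 0.2985, 0.1221]), array([0.0427, 0.0413]), 1917)
[0.4666 0.2458] 0.044732354286760805 [0.0196 0.0192] 330
[0.4752 0.296 ] 0.04383366841583551 [0.0242 0.0678] 164
[0.4743 0.3555] 0.04469529280073631 [0.0197 0.019 ] 331
[0.5681 0.2939] 0.04477392748401236 [0.0164 0.0188] 166
26.7917
```

View pics/w2.png

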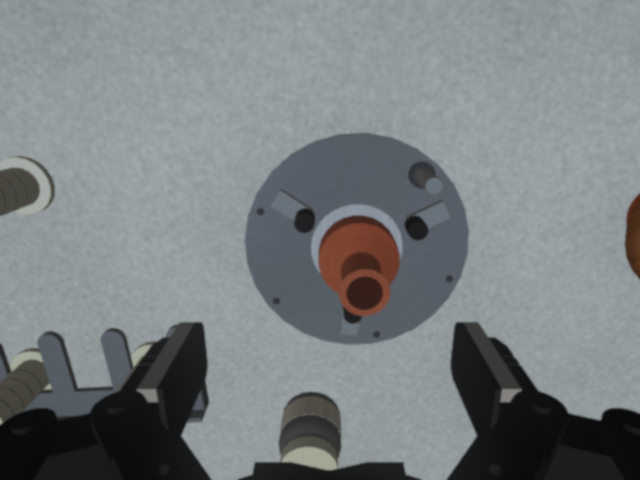

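Run:
```python
from arc import *
import arc
np.set_printoptions(precision=4,suppress=True)
yo=180
p,o=pose(.005,yo,.16); robot.move_to(p,o); robot.gripper_to(.5,60)
print(robot.line_to(pose(.005,yo)[0],o,.08,f_stop=8)); f0=robot.sense()["contact_force"]
robot.gripper_to(0,60)
for r in np.arange(.085,.63,.08): robot.line_to(*pose(r,yo),velocity=.05)
print(ftan(f0))
while r<.95:
    r+=.012; robot.line_to(*pose(r,yo),velocity=.03); F,a=ftan(f0); print(round(r,3),round(F,1),round(a,3))
    if F<-20: break
robot.pause(.3); print(ftan(f0),robot.sense()["finger_gap"]*85)
robot.gripper_to(.5); robot.pause(.1); p=robot.sense()["tool_pos"]
robot.line_to([*p[:2],.17],velocity=.12); robot.gripper_to(1.0)
im,P,_=view("w3",(.43,.27,.30),180)
print("vase top",find(P,.112,.126,(.5026,.2982)))
print("post",find(P,.062,.078,(.405,.295),.05))
print(robot.sense()["time_s"])
```

```text
False
(0.630901563811364, np.float64(0.5607330879708409))
0.577 -2.0 0.565
0.589 -2.1 0.579
0.601 -3.0 0.592
0.613 -2.9 0.606
0.625 -1.5 0.618
0.637 -2.8 0.631
0.649 -3.2 0.643
0.661 -3.0 0.655
0.673 -2.5 0.668
0.685 -2.0 0.68
0.697 -2.4 0.691
0.709 -2.9 0.703
0.721 -3.2 0.715
0.733 -2.7 0.727
0.745 -3.3 0.737
0.757 -4.2 0.743
0.769 -5.4 0.749
0.781 -7.0 0.755
0.793 -9.1 0.76
0.805 -9.6 0.765
0.817 -10.9 0.77
0.829 -12.2 0.775
0.841 -13.5 0.774
0.853 -15.3 0.774
0.865 -17.1 0.774
0.877 -19.0 0.779
0.889 -20.8 0.784
(-21.641068357085867, np.float64(0.7837719302689338)) 13.402377079768248
vase top (array([0.5025, 0.2988]), array([0.5016, 0.2987, 0.1221]), array([0.0427, 0.0414]), 1913)
post (array([0.4025, 0.2931]), array([0.402 , 0.2929, 0.0703]), array([0.0155, 0.0155]), 280)
42.375
```

Run:
```python
from h import *
from fit import holder,tray
np.set_printoptions(precision=4,suppress=True)
for t,p,y in [("w4",(.56,-.01,.30),180),("w5",(.57,-.10,.27),180)]:
    im,P,_=view(t,p,y); print(holder(t),robot.sense()["joint_positions"].round())
    for n in [(.662,-.078),(.654,.064)]: o=find(P,.104,.118,n,.05,5); print("used",o[:2] if o else None)
    for n in [(.446,-.150),(.4385,-.0448),(.430,-.2525)]: o=find(P,.107,.118,n,.06,5); print("fresh",o[:2] if o else None)
```

```text
(array([ 0.6568, -0.0078,  0.0573]), np.float64(-0.856184620225548)) [ 39.  28. -62.  76.  25.  90.  70.]
used (array([ 0.6625, -0.0786]), array([ 0.6616, -0.0785,  0.1097]))
used (array([0.6537, 0.0636]), array([0.6528, 0.0632, 0.11  ]))
fresh (array([ 0.4458, -0.1493]), array([ 0.4461, -0.1483,  0.1124]))
fresh (array([ 0.4382, -0.0448]), array([ 0.4384, -0.0445,  0.1126]))
fresh None
(array([ 0.6566, -0.0074,  0.0554]), np.float64(-0.835205564254865)) [ 46.  31. -61.  76.  27.  88.  78.]
used (array([ 0.6627, -0.0791]), array([ 0.6616, -0.0791,  0.1095]))
used (array([0.6533, 0.0632]), array([0.6528, 0.0625, 0.1096]))
fresh (array([ 0.4461, -0.1497]), array([ 0.4463, -0.1492,  0.1126]))
fresh (array([ 0.4408, -0.0452]), array([ 0.4403, -0.0456,  0.1125]))
fresh None
```

```bash
cat > pick.py <<'E'
from h import *
np.set_printoptions(precision=4,suppress=True)
H=np.array([.6567,-.0076]); HY=.0567; U=np.array([np.cos(HY),np.sin(HY)]); W=np.array([-U[1],U[0]])
T=np.array([.5386,-.4134]); TY=np.radians(-2.8)
ZG=.051; O=[180,0,180+np.degrees(HY)-360]
slot=lambda i: H+(i-2)*.072*W
tray=lambda x,y: T+x*np.array([np.cos(TY),np.sin(TY)])+y*np.array([-np.sin(TY),np.cos(TY)])
def gap(): return robot.sense()["finger_gap"]*85
def used(g,dest):
    robot.move_to([*g,.16],O); robot.gripper_to(1.0)
    print("desc",robot.line_to([*g,ZG],O,.12,f_stop=8)); robot.gripper_to(0,40); print("gap",gap())
    robot.line_to([*g,ZG+.002],velocity=.05)
    e=g-.10*U; print("out",robot.line_to([*e,ZG+.002],velocity=.10,f_stop=15),gap())
    robot.line_to([*e,ZG+.06],velocity=.12); print("up",gap())
    robot.line_to([*dest,ZG+.06],velocity=.2); print("over",gap())
    print("down",robot.line_to([*dest,ZG+.002],velocity=.06,f_stop=5),robot.sense()["tool_pos"])
    robot.gripper_to(.8); robot.pause(.2); robot.line_to([*dest,ZG+.10],velocity=.15)
E
python3 - <<'E'
from pick import *
used(np.array([.6621,-.0788]),tray(0,-.045))
im,P,_=view("w6",(.46,-.30,.30),180)
print("used",find(P,.108,.122,tray(0,-.045),.06,5)); print([o[0] for o in blobs(P,.106,.118,(.38,.5,-.35,.05),20)])
print(robot.sense()["time_s"])
E
```

```text
desc False
gap 38.94516075955395
out False 38.85155598716494
up 38.7809671894513
over 38.90471669599793
down True [ 0.5355 -0.4585  0.0564]
used (array([ 0.5357, -0.4576]), array([ 0.5349, -0.4569,  0.1142]), array([0.0095, 0.0096]), 157)
[array([ 0.4044, -0.2636]), array([ 0.4454, -0.1503])]
54.6583
```

Run:
```python
from pick import *
used(np.array([.6532,.0634]),tray(0,.045))
im,P,_=view("w7",(.46,-.25,.32),180)
for y in (-.045,.045): print("used",find(P,.108,.122,tray(0,y),.05,5))
print([(o[0],o[3]) for o in blobs(P,.106,.118,(.35,.5,-.35,.05),20)])
print(robot.sense()["time_s"])
```

```text
desc False
gap 39.28495217952499
out False 39.169004311530536
up 38.76276500393021
over 39.33243433437383
down True [ 0.5398 -0.3679  0.0564]
used (array([ 0.5357, -0.4575]), array([ 0.5349, -0.4566,  0.1142]), array([0.0098, 0.0096]), 143)
used (array([ 0.5397, -0.3673]), array([ 0.539 , -0.3669,  0.1142]), array([0.0093, 0.0096]), 133)
[(array([ 0.4047, -0.2632]), 590), (array([ 0.438 , -0.0457]), 621), (array([ 0.4456, -0.1503]), 563)]
65.8917
```

View pics/w7.png

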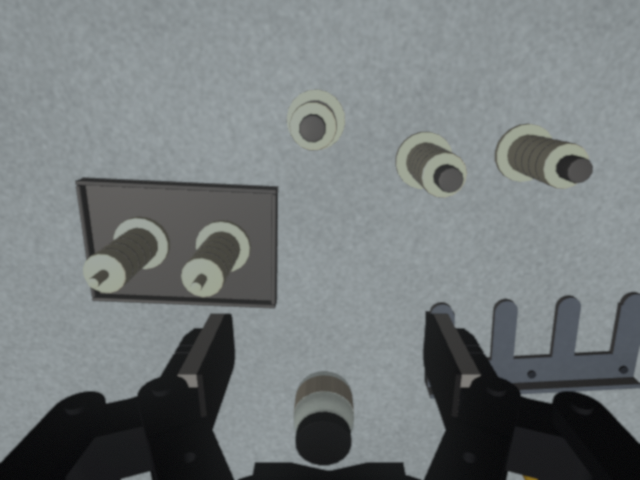

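```bash
cat >> pick.py <<'E'
def fresh(g,i):
    g=np.array(g); h=slot(i); e=h-.105*U
    robot.move_to([*g,.17],O); robot.gripper_to(1.0)
    print("desc",robot.line_to([*g,ZG],O,.12,f_stop=8)); robot.gripper_to(0,40); print("gap",gap())
    robot.line_to([*g,ZG+.035],velocity=.12); print("up",gap())
    robot.line_to([*e,ZG+.035],velocity=.18); print("entry",gap())
    robot.line_to([*e,ZG+.002],velocity=.08)
    print("in",robot.line_to([*(h-.012*U),ZG+.002],velocity=.08,f_stop=12),gap())
    print("home",robot.line_to([*(h+.004*U),ZG+.002],velocity=.03,f_stop=8))
    p=robot.sense()["tool_pos"][:2]; print("x,y in holder",(p-h)@U,(p-h)@W)
    robot.gripper_to(.65); robot.pause(.2); robot.line_to([*p,ZG+.10],velocity=.15)
def check():
    im,P,_=view("w%d"%int(robot.sense()["time_s"]*10),(.56,-.01,.30),180)
    for i in (1,2,3):
        o=find(P,.107,.118,slot(i),.035,5)
        if o: d=o[0]-slot(i); print("slot",i,d@U,d@W,o[1][2],o[2],o[3])
    print("fresh left",[(o[0],o[3]) for o in blobs(P,.106,.118,(.35,.5,-.35,.05),20)])
    print(robot.sense()["time_s"])
E
python3 - <<'E'
from pick import *
fresh([.4382,-.0454],3); check()
E
```

```text
desc False
gap 39.01235062717914
up 38.6910343114794
entry 39.29244682465106
in False 39.05587303549066
home False
x,y in holder 0.002928135517150244 -1.1893232613121088e-05
slot 3 2.774050273676932e-05 -0.00010148655011304572 0.11161808497880953 [0.0186 0.0211] 278
fresh left [(array([ 0.4462, -0.1492]), 862)]
75.2917
```

Run:
```python
from pick import *
fresh([.4459,-.1498],2)
im,P,_=view("w8",(.46,-.25,.32),180)
b=[o for o in blobs(P,.106,.118,(.33,.5,-.38,.05),20)]; print([(o[0],o[3]) for o in b])
if len(b)==1: fresh(b[0][0],1); check()
```

```text
desc False
gap 38.8014966443305
up 39.01329889262388
entry 39.03418315867366
in False 38.806268539961856
home False
x,y in holder 0.0028001787245803106 -6.661869451417832e-05
[(array([ 0.4047, -0.2632]), 587)]
desc False
gap 39.29898809492158
up 39.06815624194195
entry 38.79960538338571
in False 38.8288836426446
home False
x,y in holder 0.0030399023648988673 -5.467507783501938e-05
slot 1 0.0010645687711239979 0.0018934243250892998 0.11152210105654199 [0.0203 0.018 ] 212
slot 2 0.0013193597057207108 -0.00011677387945387401 0.11222820997640812 [0.0209 0.0209] 475
slot 3 -0.0006897119901720285 0.0001426435542114402 0.11169930637340826 [0.0177 0.0217] 264
fresh left []
94.9667
```

Run:
```python
from pick import *
im,P,_=view("w9",(.48,.17,.33),180)
print("vase top",find(P,.112,.126,(.5026,.2982)))
for i in (2,3):
    o=find(P,.107,.118,slot(i),.035,5)
    if o: d=o[0]-slot(i); print("slot",i,d@U,d@W,o[1][2],o[3])
im,_=robot.grab_frame("side"); cv2.imwrite("pics/side1.png",im[:,:,::-1]); print(robot.sense()["time_s"])
```

```text
vase top (array([0.5026, 0.2987]), array([0.5018, 0.2983, 0.1222]), array([0.0426, 0.0424]), 1885)
slot 2 0.0013802413902476627 0.00047345048295533793 0.1117930948459615 375
96.1833
```

View pics/side1.png

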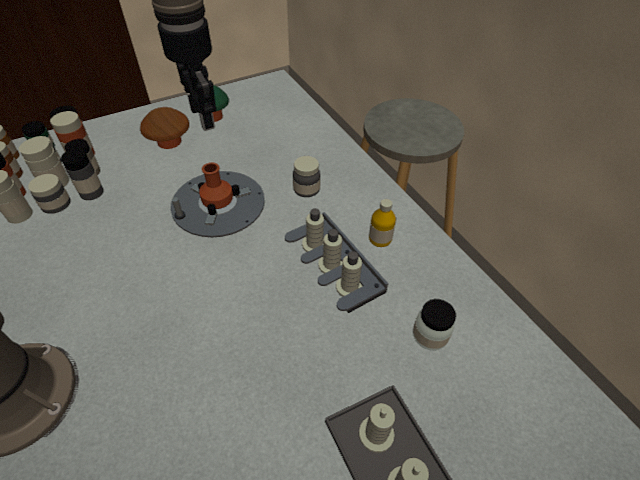

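The side view shows the vase clamped at (215,190), three capped barrels home at (315,230), (332,252) and (350,275), and the used ones standing in the tray at (378,425) and (410,470). I'm handing the job in.

```bash
python3 -c "
from station import robot
print(robot.close_job())"
```

```text
the job is handed in; nothing more can be done
None
```

I handed the job in at about 96 s, and the verdict was not reported back: the vase is clamped upright within about 1 mm of the platter's centre, both used barrels stand in the wash tray, and all three fresh barrels sit upright within about 3 mm of their slots' home points.

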